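# Load, cover and start the kitchen chopper

### The job

Get the chopper running: put the small peeled onion (not the potato) into its bowl, then set the loose lid on the bowl so it sits down level on the rim all round. After that switch the power strip on by pressing down the raised half of its rocker with a fingertip, and last of all push the chopper's toggle lever over to its other side; the lever must not be thrown while the lid is off. Leave the potato and the mug where they stand.

Things in the scene. Friction and masses are not known exactly. Their poses are not given: they have to be found in the camera images.
- onion_c (a point): Peeled onion, cream coloured, 49 mm across at its widest, 46 mm tall, narrowing to a blunt tip above and trimmed flat below (flat foot 26 mm across), about 70 g. The point lies on its axis 22 mm above its foot, at its widest; it starts upright on the counter. Smaller and paler than the potato.
- chopper: The chopper, a fixed unit: white base 150 (x) by 235 (y) by 50 mm high carrying a steel bowl. Origin on the counter under the bowl's centre; the base spans y from -160 mm (switch deck with the toggle) to +75 mm. z up; x is the way the toggle must be pushed.
- bowl_rim (a point): Centre of the bowl's mouth, in the plane of its rim, 125 mm above the counter. Outer diameter 130 mm, inner 122, wall 4; inner floor 70 mm below the rim, with a low blade hub in its middle (18 mm across, 10 tall, flat blade 90 long). Axes as chopper.
- lid: The chopper's loose lid: grey disc 136 mm across, 6 mm thick, with a black knob on top and a short tapered plug below (8 mm deep, 114 mm across at the disc, 106 at its foot) that drops into the bowl's mouth. 42 mm tall, about 140 g. Origin at the centre of the plug's foot, z its axis. It starts right way up on the counter, resting on its plug.
- lid_knob (a point): Middle of the lid's knob, where it is grasped: 28 mm across, 22 mm tall, on the lid's axis. This point is 31 mm above the plug's foot and 23 mm above the disc's underside; the knob's top is 11 mm above it.
- lid_seat (a point): Centre of the underside of the lid's disc, 8 mm above the plug's foot, 23 mm below lid_knob. With the lid seated this point coincides with bowl_rim. z is the lid's axis.
- rocker (a joint): Rocker of the power strip: 0 = off (as it starts), 0.40 rad = on. Over-centre: it springs away from the middle (0.20) to either end and stays there. It takes about 5 N straight down on the raised half to carry it over.
- rocker_raised (a point): Centre of the top face of the rocker's raised half (the half to press), 20 mm along from the pivot, 56 mm above the counter when off; it goes down 8 mm to on and rides on the rocker. Black paddle 54 by 32 mm near one end of a white power strip 265 long, 60 wide, 36 high, with three sockets. x (level when off) runs along the strip from the raised half over the pivot to the sockets; y is the pivot line.
- toggle (a joint): Toggle lever on the chopper's deck: 0 = off (as it starts, leaning 0.5 rad from upright to the chopper's -x), 1.0 rad = run (leaning 0.5 rad to +x). Over-centre: it springs away from upright (0.5) to either end and stays. Pushing it level near the tip takes about 3 N.
- toggle_tip (a point): Centre of the toggle's rounded end: a plain steel bar 11 mm thick, 48 mm from pivot to this point. The pivot is 52 mm above the counter (2 mm over the deck), at y = -120 mm in the chopper's frame. When off the tip is 23 mm to -x of the pivot and 42 mm above it; the point rides on the lever.
- potato_c (a point): Bystander: an earthy brown potato standing on end, 62 mm across and 62 tall; the point is its centre, half-way up.
- mug: Bystander: white mug, 72 mm across, 85 tall, with a handle; origin at the centre of its underside.
Things that resemble listed ones, but are neither listed nor needed, are in the scene too. Of the things shaped like the lid, the grey one is meant. Several things look just like the part that bears onion_c: the one meant starts farthest from the robot's base.

How it is judged:
On the way, in this order (a step that is already met when the one before it is completed fails the run):
1. the onion lies in the bowl, let go (horizontal distance between onion_c and bowl_rim below 0.05 m and z of onion_c in the frame of bowl_rim below -0.02 m and contact force between the fingers and onion below 0.1 N), for 0.2 s.
2. the lid sits level on the bowl's rim (distance between lid_seat and bowl_rim below 0.007 m and angle between lid_seat's own z axis and vertical below 0.05 rad), for 0.2 s.
3. the power strip's rocker is on (value of joint rocker above 0.34 rad), for 0.2 s.
4. the chopper's toggle is at run (value of joint toggle above 0.85 rad), for 0.2 s.
At the end, for the whole second after the job is handed in: The onion is in the bowl (its centre within 50 mm of the bowl's axis and at least 20 mm below the rim), the lid is at rest on the rim (centre of its disc's underside within 7 mm of the rim's centre, tilt under 0.05 rad), the rocker is past 0.34 rad (on) and the toggle past 0.85 rad (run) (all of step 2 and horizontal distance between onion_c and bowl_rim below 0.05 m and z of onion_c in the frame of bowl_rim below -0.02 m and value of joint rocker above 0.34 rad and value of joint toggle above 0.85 rad and linear speed of lid below 0.02 m/s); the robot touches nothing.
It fails at once if the toggle is thrown while the lid is off the bowl (value of joint toggle above 0.5 rad and distance between lid_seat and bowl_rim above 0.02 m).
It fails at once if the potato or the mug is shifted by more than 30 mm (distance of any of potato_c, mug from where it was at the start of the episode above 0.03 m).
It also fails if it takes over 58 s, if anything falls off the work surface, if the arm or the gripper's body presses on something with over 40 N, if the wrist force passes 120 N, or if a joint passes its speed limit or range.

### The arm

A 6-joint arm with a two-finger parallel gripper is mounted at the origin on the work surface. World frame = base frame: x ahead of the robot, y to its left, z up, the work surface at z = 0. Lengths are in m, angles in rad, forces in N, time in s.
With the tool pointing down it reaches from about 0.375 to 0.9 m from the base axis. Payload 3.1 kg.
Tool frame: the origin (TCP) lies at the centre of the arm's flange, where the gripper is bolted on; the fingertips stand 182 mm ahead of it and the grasp point (between the pads) lies 164 mm ahead of it; z points along the fingers, y is the line along which they close (so a half turn about z gives the same grasp; the last joint's range is limited). The gripper opens to 87 mm and grips with 3 to 60 N. Pads are 19 mm wide; open, the fingers measure 117 mm over their backs; the gripper's body (75 mm by 190 mm) begins 51 mm behind the grasp point.
Start: joints at [1.012, 0.527, 1.433, -0, 1.181, -0.178], TCP at [0.232, 0.58, 0.405] pointing down, gripper open.
Joint ranges: [-3.08, 3.08], [-0.75, 2.2], [0.22, 2.44], [-1.43, 4.57], [0, 2.65], [-2.85, 2.85]. Speed limits (rad/s): [2.79, 2.79, 3.14, 3.14, 3.14, 3.14].

### API

Orientations are given as a unit quaternion [x, y, z, w].
In Python, from rig import * gives the robot as it stands.
- The arm moves only by the tool move_arm, never from a script. Its argument "commands" is a list that holds one entry, the list of rows, each a list of 6 numbers: the shift along the tool's x, y, z in units of 40 mm (1.0 is 40 mm), then the turn, a rotation vector about the tool's x, y, z in rad. A call has 1 to 12 rows; each row is the pose to reach, as a shift and turn from the pose commanded when the call began, along the tool's axes at that moment; what a row does not reach only later rows make up. A row lasts 1/8 s, in which the tool goes at most 62.5 mm and 10.7 degrees, less where a joint would pass 70% of its speed; a pose out of reach is approached as far as the arm can. A call with a gripper value outside its range is refused whole. "claw" is the closure, from -1 (fully open) to 1 (shut), so that 0 is half open, set as the call begins (left out, the last holds). The fingers move at their own pace and stop on an object; "squeeze" is the grip in N (left out, the last holds). Time passes only in rows, so rows that repeat a pose let the fingers close. It gives the time, the measured TCP pose, the force, the opening and the grip force at its end, in the units of the state.
- get_obs(): the state, without advancing time (a new reading comes with each control period).
- camera(name): name is "scene" or "top" or "wrist"; returns a dict with "pixels" (420x560x3 uint8, blue, green, red), "range_z" (420x560 float32, m along the optical axis (not along the pixel's ray), 0 where there is no reading), "camera_matrix" (3x3 intrinsics, pixels), "D" ([k1, k2, p1, p2, k3] as OpenCV has them; the pictures are not rectified), "extrinsics" (4x4, takes a point from world to camera coordinates). Camera axes: x right, y up, looking along -z (the intrinsics and any distortion apply to the point x, -y, -z); pixel columns grow to the right and rows downward; lengths in m; the calibration is good to about 2 mm. A picture is of the moment at which its call begins.
- hand_in(): hands the job in; it is judged then, once.
The state is a dict: "time": time; "q": joint angles; "joint_velocities": joint speeds; "joint_torque": joint torques, N m; "position": TCP position; "tool_rot": TCP orientation; "ft_force": force on the tool from outside, world axes, zero at the start; "moment": the same for the moment, N m; "grip_width": finger opening in m; "grip_force": force on a finger pad.
Only numpy, scipy, OpenCV 4.12 (cv2) and the standard library are available. Lean on these libraries where they do the work, as an engineer would, in place of code of your own. Each camera call takes 0.05 s, during which the arm holds its last target. There are 200 camera calls.

## Working session

There is one attempt and no reset: what is moved stays moved. The work goes in short steps, Python scripts to look and compute and a tool call to move; the robot and the scene stay as the last step left them, time stands still between calls to the robot, and variables do not carry over. Pictures are saved under pics/ and viewed, at most 10 in all, crops included, and the job is handed in when it is done.

Besides the shell and the picture viewer there is one more tool, called after "Call:" as a command line: name --argument value ..., lists and objects as JSON in quotes. move_arm: Moves the arm, as the interface text tells. Its arguments: {"type":"object","properties":{"commands":{"type":"array","items":{"type":"array","items":{"type":"array","items":{"type":"number"}}}},"claw":{"type":"number"},"squeeze":{"type":"number"}},"required":["commands"]}

```bash
ls; mkdir -p pics; cat > h.py <<'E'
from rig import *
import numpy as np, cv2, pickle
def snap(n,tag):
    c=camera(n); pickle.dump(c,open(f'pics/{tag}.pkl','wb')); cv2.imwrite(f'pics/{tag}.png',c['pixels']); return c
def load(tag): return pickle.load(open(f'pics/{tag}.pkl','rb'))
def ray(c,uv):
    p=cv2.undistortPoints(np.array(uv,float).reshape(-1,1,2),c['camera_matrix'],np.array(c['D'],float))[:,0]
    d=np.c_[p[:,0],-p[:,1],-np.ones(len(p))]
    E=np.array(c['extrinsics']);R,t=E[:3,:3],E[:3,3]
    return -R.T@t, d@R
def onplane(c,uv,z):
    o,d=ray(c,uv); return o+d*((z-o[2])/d[:,2])[:,None]
def cloud(c):
    h,w=c['range_z'].shape; u,v=np.meshgrid(np.arange(w),np.arange(h))
    o,d=ray(c,np.stack([u,v],-1).reshape(-1,2))
    P=o+d*c['range_z'].reshape(-1,1); P[c['range_z'].ravel()<=0]=np.nan
    return P.reshape(h,w,3)
E
python3 - <<'E'
from h import *
a=snap('scene','s0');b=snap('top','t0')
for c in(a,b):
    E=np.array(c['extrinsics']);print(-E[:3,:3].T@E[:3,3],E[:3,:3].round(2).tolist(),c['D'],c['camera_matrix'][0][0])
print(get_obs())
E
```

```text
pics
[0.87050445 0.37726493 0.95791591] [[-0.59, 0.81, -0.01], [-0.7, -0.5, 0.5], [0.4, 0.3, 0.86]] [0.02875807 0.         0.         0.         0.        ] 387.75962605276635
[0.25168092 0.06803703 1.42195153] [[-0.0, -1.0, 0.02], [0.98, -0.0, 0.17], [-0.17, 0.02, 0.98]] [-0.13994015  0.          0.          0.          0.        ] 484.3321027654494
{'time': 0.1, 'q': array([ 1.01249107e+00,  5.28399450e-01,  1.43378754e+00, -1.93347360e-05,
        1.18139780e+00, -1.78498363e-01]), 'joint_velocities': array([-5.89790003e-04, -1.44009671e-03, -3.26625684e-03,  2.53491242e-05,
       -1.89801778e-03, -1.74004853e-03]), 'joint_torque': array([ 3.97640624e-04, -4.40980017e+01, -1.77149820e+01,  6.34750491e-02,
        5.32875163e-02, -5.96996142e-05]), 'position': array([0.23151971, 0.58020283, 0.40384875]), 'tool_rot': array([ 1.88760371e-01,  9.82022673e-01, -9.32455692e-04, -3.50368880e-04]), 'ft_force': array([-0.79410247,  0.62006489, -0.62762937]), 'moment': array([ 0.01113094,  0.00649322, -0.01360503]), 'grip_force': 0.0, 'grip_width': 0.08700218372632453}
```

View pics/s0.png

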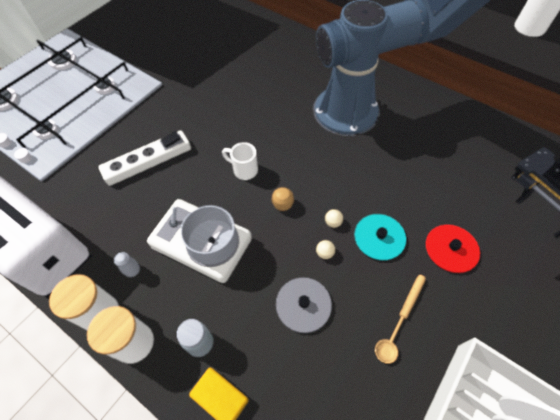

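View pics/t0.png

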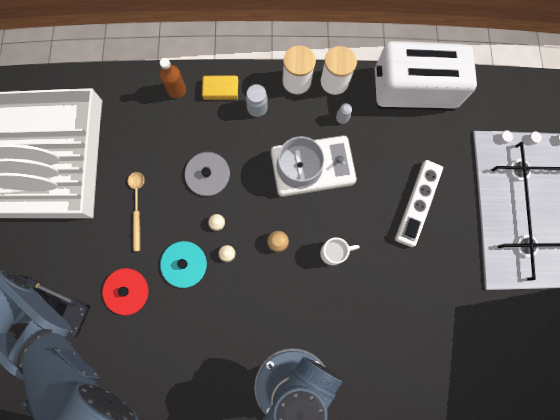

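Scene: onions at (334,218) and (326,250), potato (283,198), grey lid (304,305), bowl (210,233), toggle (173,215), rocker (170,140), mug (243,160). Top: onions at (217,222) and (227,254), grey lid (207,173), bowl (300,163), rocker (411,229). The onion farthest from the base (base at top (292,385)) is top (217,222) = scene (326,250). I'll measure everything and crop to confirm.

```bash
python3 - <<'E'
from h import *
for tag,win in (('s0',{'on':(270,185,360,275),'lid':(265,270,340,340),'bowl':(140,195,260,285),'rock':(90,120,200,190)}),('t0',{'on':(195,205,245,270),'lid':(180,145,235,200),'bowl':(265,130,360,200),'rock':(390,150,450,255)})):
    c=load(tag);im=c['pixels'];P=cloud(c);hsv=cv2.cvtColor(im,cv2.COLOR_BGR2HSV)
    def blobs(w,m):
        x0,y0,x1,y1=win[w];M=np.zeros(m.shape,np.uint8);M[y0:y1,x0:x1]=m[y0:y1,x0:x1]
        n,l,s,ce=cv2.connectedComponentsWithStats(M)
        return [(s[i],ce[i],l==i) for i in range(1,n) if s[i,4]>15]
    H,S,V=[hsv[...,i].astype(int) for i in range(3)]
    print(tag)
    for s,ce,_ in blobs('on',(V>150)&(S>30)&(S<130)): print('onion?',s,onplane(c,[ce],.022).round(4))
    Z=P[...,2]
    for s,ce,m in blobs('lid',(Z>.009)&(Z<.02)): 
        ct=max(cv2.findContours(m.astype(np.uint8),0,2)[0],key=len); e=cv2.fitEllipse(ct)
        print('lid',s,e[1],onplane(c,[e[0]],.014).round(4),np.nanmedian(Z[m]))
    for s,ce,m in blobs('lid',(Z>.03)): print('knob',s,onplane(c,[ce],.042).round(4),np.nanmax(Z[m]))
    for s,ce,m in blobs('bowl',(Z>.115)):
        ct=max(cv2.findContours(m.astype(np.uint8),0,2)[0],key=len); e=cv2.fitEllipse(ct)
        print('bowl',s,e[1],onplane(c,[e[0]],.125).round(4),np.nanmax(Z[m]))
    for s,ce,m in blobs('bowl',(Z>.04)&(Z<.056)):
        q=P[m][:,:2]; r=cv2.minAreaRect(q.astype(np.float32)*1000);print('deck',s,r)
    for s,ce,m in blobs('rock',(Z>.03)&(Z<.07)):
        q=P[m][:,:2]; r=cv2.minAreaRect(q.astype(np.float32)*1000);print('strip',s,r)
    for s,ce,m in blobs('rock',(Z>.04)&(Z<.07)):
        q=P[m]; r=cv2.minAreaRect(q[:,:2].astype(np.float32)*1000);print('rocker',s,r,q[q[:,2].argmax()])
    x0,y0,x1,y1=win['bowl']
    cv2.imwrite(f'pics/{tag}b.png',cv2.resize(im[y0:y1,x0:x1],None,fx=3,fy=3,interpolation=2))
a=load('s0')['pixels'][185:275,265:360];b=load('t0')['pixels'][205:270,195:262]
f=lambda x:cv2.resize(x,(390,290),interpolation=cv2.INTER_CUBIC)
c=np.hstack([f(a),f(b)]);d=np.hstack([f(load('s0')['pixels'][195:285,140:260]),f(load('s0')['pixels'][125:190,95:195])])
cv2.imwrite('pics/crop1.png',np.vstack([c,d]))
E
```

```text
s0
onion? [272 188  15  14 137] [[0.4057 0.0221 0.022 ]]
onion? [325 209  18  18 188] [[0.3826 0.1911 0.022 ]]
onion? [316 240  19  18 197] [[0.4736 0.2225 0.022 ]]
lid [ 277  278   55   55 2246] (53.44058609008789, 54.85045623779297) [[0.6254 0.2561 0.014 ]] 0.014473150787438882
knob [299 295  11  13 115] [[0.625  0.2553 0.042 ]] 0.04789308568326245
bowl [180 206  55  50 439] (48.37974166870117, 55.01213073730469) [[ 0.6404 -0.0189  0.125 ]] 0.13011890193028175
deck [ 147  200  104   79 2104] ((645.4597778320312, -62.09242248535156), (148.88941955566406, 234.8424835205078), 9.344078063964844)
deck [188 220  45  32 571] ((627.0078735351562, -36.189781188964844), (89.87429809570312, 108.00190734863281), 29.56676483154297)
strip [  99  131   90   50 1459] ((534.4476928710938, -382.8687438964844), (64.47056579589844, 264.62176513671875), 67.5832290649414)
rocker [159 131  23  17 201] ((453.24139404296875, -348.2222595214844), (39.91426086425781, 62.123043060302734), 68.690673828125) [ 0.42651582 -0.35136495  0.05912149]
t0
onion? [209 214  16  16 144] [[0.4721 0.2221 0.022 ]]
onion? [21
[... 207 characters left out ...]
2 ]] 0.04736451139718123
bowl [278 137  46  45 265] (43.49474334716797, 45.00526428222656) [[ 0.6336 -0.023   0.125 ]] 0.1314411302134204
deck [ 272  136   84   58 1886] ((641.94970703125, -65.16927337646484), (148.79241943359375, 232.3370361328125), 9.335112571716309)
deck [280 146  41  34 615] ((644.2359619140625, -25.890037536621094), (106.75852966308594, 105.03651428222656), 31.95981788635254)
strip [ 397  160   46   86 1652] ((530.6451416015625, -384.17059326171875), (63.18321228027344, 265.7878723144531), 67.08287811279297)
rocker [404 215  17  25 245] ((453.67626953125, -350.6394958496094), (46.98142623901367, 58.7243537902832), 68.51187896728516) [ 0.44216892 -0.33709001  0.06206489]
```

View pics/crop1.png

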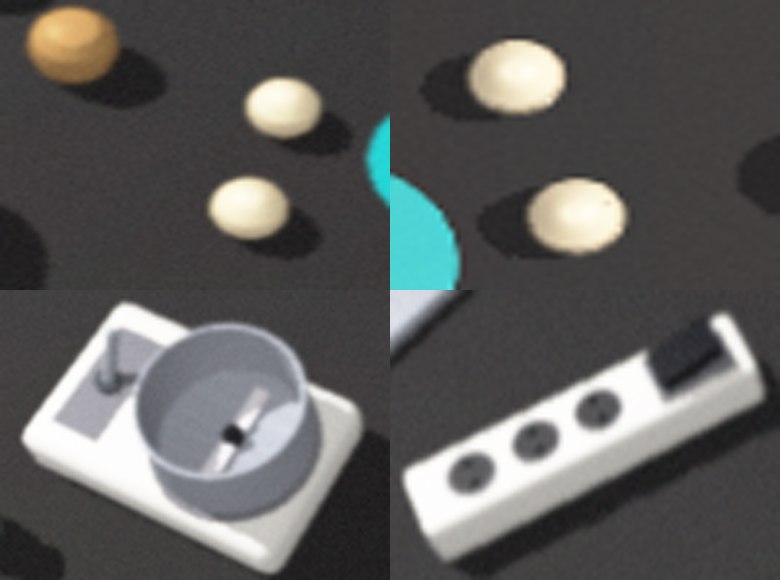

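The crop confirms it: the two identical onions are scene (334,218) at world (0.382,0.191) and scene (326,250) at (0.473,0.222). The latter is farther from the base, so it's the target. The rocker's raised half is the outer one, and the lever leans to the robot's side. Next, a move helper.

```bash
cat >> h.py <<'E'
from scipy.spatial.transform import Rotation as Ro
def delta(p,yaw=None):
    """row to bring grasp point to p (world), tool y along yaw"""
    s=get_obs();R=Ro.from_quat(s['tool_rot']);M=R.as_matrix()
    tcp=np.array(p)+[0,0,.164]
    rv=np.zeros(3)
    if yaw is None: yaw=np.arctan2(M[1,1],M[0,1])
    cur=np.arctan2(M[1,1],M[0,1]); d=(yaw-cur+np.pi/2)%np.pi-np.pi/2
    y=np.array([np.cos(cur+d),np.sin(cur+d),0]);z=np.array([0,0,-1.]);T=np.c_[np.cross(y,z),y,z]
    rv=Ro.from_matrix(M.T@T).as_rotvec()
    print('row',(M.T@(tcp-s['position'])/.04).round(3),rv.round(3),'grasp',(s['position']-[0,0,.164]).round(4),'yaw',cur.round(3),'t',s['time'],'q',np.round(s['q'],2),'w',s['grip_width'],s['ft_force'].round(1))
E
python3 - <<'E'
from h import *
delta([.473,.222,.15])
c=load('t0');P=cloud(c);print('shaker',np.nanmax(P[103:125,335:353,2]),np.nanmean(P[103:125,335:353][P[103:125,335:353,2]>.03],0))
m=P[130:180,325:355];k=(m[...,2]>.065)&(m[...,2]<.12);print('toggle',m[k].mean(0),m[k][m[k][:,2].argmax()],k.sum())
E
```

```text
row [-8.928 -6.074  2.255] [-0.002 -0.    -0.   ] grasp [0.2315 0.5802 0.2398] yaw 1.191 t 0.1 q [ 1.01  0.53  1.43 -0.    1.18 -0.18] w 0.08700218372632453 [-0.8  0.6 -0.6]
shaker 0.0893360742262368 [ 0.79827109 -0.15942754  0.06558215]
toggle [ 0.63649999 -0.14204975  0.08827454] [ 0.62869304 -0.14418627  0.10278394] 26
```

Call:
move_arm --commands '[[[-8.93,-6.07,2.2,0,0,0],[-8.93,-6.07,2.2,0,0,0],[-8.93,-6.07,2.2,0,0,0],[-8.93,-6.07,2.2,0,0,0],[-8.93,-6.07,2.2,0,0,0],[-8.93,-6.07,2.2,0,0,0],[-8.93,-6.07,2.2,0,0,0],[-8.93,-6.07,2.2,0,0,0],[-8.93,-6.07,2.2,0,0,0],[-8.93,-6.07,2.2,0,0,0],[-8.93,-6.07,2.2,0,0,0]]]' --claw -0.6 --squeeze 12

```text
time: 1.48
position: [0.4725, 0.2238, 0.3171]
tool_rot: [0.188, 0.982, 0.0, 0.0]
ft_force: [0.4, -0.1, 0.9]
grip_width: 0.0695
grip_force: 0.0
```

```bash
python3 - <<'E'
from h import *
c=snap('wrist','w1');E=np.array(c['extrinsics']);print(-E[:3,:3].T@E[:3,3],E[:3,:3].round(2).tolist())
hsv=cv2.cvtColor(c['pixels'],cv2.COLOR_BGR2HSV).astype(int)
m=((hsv[...,2]>120)&(hsv[...,1]>25)&(hsv[...,1]<140)&(hsv[...,0]<35)).astype(np.uint8)
n,l,s,ce=cv2.connectedComponentsWithStats(m);P=cloud(c)
for i in range(1,n):
    if s[i,4]>200: print(s[i],onplane(c,[ce[i]],.022).round(4),np.nanmax(P[l==i][:,2]))
delta([.473,.222,.024])
E
```

```text
[0.40370512 0.25056192 0.29662319] [[0.37, 0.93, 0.0], [-0.9, 0.35, -0.27], [-0.25, 0.1, 0.96]]
[ 501    0   59  205 4332] [[0.4511 0.4519 0.022 ]] 0.02135143993637878
[ 163   85   64   64 1671] [[0.3817 0.1977 0.022 ]] 0.04569648032168555
[ 247  179   59   59 1339] [[0.4713 0.2287 0.022 ]] 0.04580897989632571
[  13  189   85   66 4236] [[0.4129 0.0362 0.022 ]] 0.21658556702729026
[545 214  15  30 343] [[0.5858 0.4458 0.022 ]] 0.2080587446229532
[113 261  27  59 696] [[0.4951 0.0625 0.022 ]] 0.2266952190129074
[418 261  27  59 676] [[0.5986 0.3256 0.022 ]] 0.22656498372498302
[ 210  325  350   27 4427] [[0.6379 0.2771 0.022 ]] 0.23833279996224618
row [-0.024 -0.037  3.226] [ 0.  0. -0.] grasp [0.4726 0.2237 0.153 ] yaw 1.193 t 1.525 q [ 0.23  0.52  1.77  0.    0.85 -0.97] w 0.06961055612528261 [-0.  -0.5  0.1]
```

View pics/w1.png

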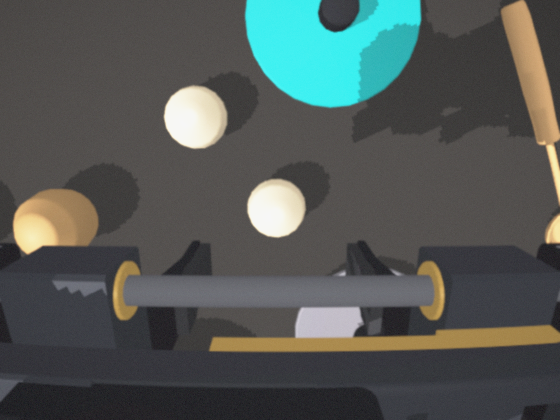

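Wrist picture: the target onion is at (276,208), centred between the fingers; the other onion is at (196,117). Going straight down.

Call:
move_arm --commands '[[[0.03,0.03,1.2,0,0,0],[0.03,0.03,2.4,0,0,0],[0.03,0.03,3.2,0,0,0],[0.03,0.03,3.2,0,0,0],[0.03,0.03,3.2,0,0,0]]]'

```text
time: 2.15
position: [0.473, 0.2246, 0.1897]
tool_rot: [0.188, 0.982, 0.0, 0.001]
ft_force: [-0.2, -0.1, -0.5]
grip_width: 0.0693
grip_force: 0.0
```

Call:
move_arm --commands '[[[0,0,0,0,0,0],[0,0,0,0,0,0],[0,0,0,0,0,0],[0,0,0,0,0,0],[0,0,0,0,0,0]]]' --claw 1 --squeeze 12

```text
time: 2.78
position: [0.4729, 0.2241, 0.1895]
tool_rot: [0.189, 0.982, 0.0, 0.001]
ft_force: [-1.4, -0.5, 6.3]
grip_width: 0.0471
grip_force: 12.0
```

Call:
move_arm --commands '[[[0,0,-1.0,0,0,0],[0,0,-2.5,0,0,0],[0,0,-4.0,0,0,0],[0,0,-4.5,0,0,0],[0,0,-4.5,0,0,0]]]'

```text
time: 3.4
position: [0.4729, 0.2242, 0.3704]
tool_rot: [0.189, 0.982, 0.001, 0.002]
ft_force: [0.9, -0.6, -0.3]
grip_width: 0.047
grip_force: 12.0
```

```bash
python3 - <<'E'
from h import *
delta([.637,-.021,.2],0.163+np.pi/2)
E
```

```text
row [-6.082 -4.172  0.171] [ 0.002  0.004 -0.543] grasp [0.4729 0.2242 0.2064] yaw 1.191 t 3.4 q [ 0.23  0.44  1.72  0.    0.98 -0.96] w 0.04704880730736766 [ 0.9 -0.6 -0.3]
```

Call:
move_arm --commands '[[[-6.08,-4.17,0,0,0,0],[-6.08,-4.17,0,0,0,0],[-6.08,-4.17,0,0,0,0],[-6.08,-4.17,0,0,0,0],[-6.08,-4.17,0,0,0,0],[-6.08,-4.17,0,0,0,0],[-6.08,-4.17,0,0,0,0]]]'

```text
time: 4.28
position: [0.6359, -0.0208, 0.3664]
tool_rot: [0.189, 0.982, 0.0, -0.003]
ft_force: [0.3, 0.1, -0.2]
grip_width: 0.0473
grip_force: 12.0
```

Call:
move_arm --commands '[[[0,0,1.0,0,0,0],[0,0,2.0,0,0,0],[0,0,2.6,0,0,0],[0,0,2.6,0,0,0],[0,0,2.6,0,0,0]]]'

```text
time: 4.9
position: [0.6368, -0.0201, 0.2655]
tool_rot: [0.188, 0.982, 0.0, 0.0]
ft_force: [0.1, -0.7, -0.4]
grip_width: 0.0468
grip_force: 12.0
```

Call:
move_arm --commands '[[[0,0,0,0,0,0],[0,0,0,0,0,0],[0,0,0,0,0,0],[0,0,0,0,0,0]]]' --claw -0.5

```text
time: 5.4
position: [0.6368, -0.0211, 0.2651]
tool_rot: [0.189, 0.982, 0.0, 0.0]
ft_force: [-0.0, -1.0, 0.3]
grip_width: 0.0648
grip_force: 0.0
```

Call:
move_arm --commands '[[[0,0,-1.0,0,0,0],[0,0,-2.5,0,0,0],[0,0,-4.0,0,0,0],[0,0,-4.5,0,0,0],[0,0,-4.5,0,0,0],[0,0,-4.5,0,0,0]]]'

```text
time: 6.15
position: [0.6362, -0.021, 0.4431]
tool_rot: [0.189, 0.982, 0.0, -0.002]
ft_force: [-0.0, -0.9, -0.5]
grip_width: 0.0651
grip_force: 0.0
```

```bash
python3 - <<'E'
from h import *
t=snap('top','t1');w=snap('wrist','w2');s=snap('scene','s1')
cv2.imwrite('pics/c2.png',np.hstack([cv2.resize(t['pixels'][120:210,240:360],(400,300)),cv2.resize(w['pixels'],(400,300))]))
delta([.622,.254,.2])
E
```

```text
row [2.878 6.252 1.973] [-0.001 -0.004 -0.   ] grasp [ 0.6365 -0.021   0.2786] yaw 1.191 t 6.3 q [-0.21  0.51  1.36  0.    1.28 -1.4 ] w 0.06510350389051556 [-0.7 -0.5  0.1]
```

View pics/c2.png

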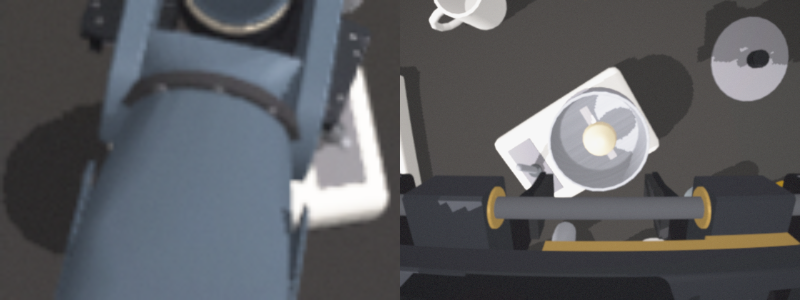

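The wrist half of the picture shows the onion on the blade hub inside the bowl at (600,138), and the grey lid at (750,58). Measuring the bowl and lid from this view.

```bash
cat > m.py <<'E'
from h import *
def ell(c,lo,hi,z,win,name):
    P=cloud(c);Z=P[...,2];x0,y0,x1,y1=win
    M=np.zeros(Z.shape,np.uint8);M[y0:y1,x0:x1]=((Z>lo)&(Z<hi))[y0:y1,x0:x1]
    n,l,s,_=cv2.connectedComponentsWithStats(M)
    i=1+s[1:,4].argmax();ct=max(cv2.findContours((l==i).astype(np.uint8),0,2)[0],key=len);
    q=onplane(c,ct[:,0],z)
    (a,b),r=cv2.minEnclosingCircle((q[:,:2]*1000).astype(np.float32))
    A=np.c_[2*q[:,:2],np.ones(len(q))];x=np.linalg.lstsq(A,(q[:,:2]**2).sum(1),rcond=None)[0]
    print(name,s[i],'fit',x[:2].round(4),'r',np.sqrt(x[2]+x[0]**2+x[1]**2).round(4),'enc',a,b,r)
if __name__=='__main__':
    w=load('w2')
    ell(w,.115,.14,.125,(360,100,470,280),'w bowl'); ell(w,.009,.02,.014,(480,0,560,160),'w lid')
    for t,b,l in(('s0',(165,195,260,285),(265,270,340,340)),('t0',(265,130,335,200),(180,145,235,200))):
        c=load(t);ell(c,.115,.14,.125,b,t+' bowl');ell(c,.009,.02,.014,l,t+' lid')
E
python3 m.py
```

```text
Traceback (most recent call last):
  File "m.py", line 13, in <module>
    ell(w,.115,.14,.125,(360,100,470,280),'w bowl'); ell(w,.009,.02,.014,(480,0,560,160),'w lid')
    ~~~^^^^^^^^^^^^^^^^^^^^^^^^^^^^^^^^^^^^^^^^^^^^
  File "m.py", line 6, in ell
    i=1+s[1:,4].argmax();ct=max(cv2.findContours((l==i).astype(np.uint8),0,2)[0],key=len);
        ~~~~~~~~~~~~~~^^
ValueError: attempt to get argmax of an empty sequence
```

Call:
move_arm --commands '[[[2.88,6.25,2.0,0,0,0],[2.88,6.25,2.0,0,0,0],[2.88,6.25,2.0,0,0,0],[2.88,6.25,2.0,0,0,0],[2.88,6.25,2.0,0,0,0],[2.88,6.25,2.0,0,0,0],[2.88,6.25,2.0,0,0,0],[2.88,6.25,2.0,0,0,0]]]'

```text
time: 7.3
position: [0.6229, 0.2525, 0.3649]
tool_rot: [0.19, 0.982, -0.0, 0.0]
ft_force: [-0.4, -0.8, 0.1]
grip_width: 0.0655
grip_force: 0.0
```

```bash
python3 - <<'E'
from m import *
w=snap('wrist','w3'); ell(w,.009,.02,.014,(100,50,460,270),'lid');ell(w,.036,.05,.042,(200,100,360,270),'knob')
delta([.622,.254,.033])
E
```

```text
lid [  213   120   136   133 13325] fit [0.6223 0.2545] r 0.0667 enc 622.6790161132812 254.6090087890625 67.60863494873047
knob [266 181  30  30 699] fit [0.6223 0.2546] r 0.0134 enc 622.3640747070312 254.65553283691406 13.8954439163208
row [0.038 0.027 4.201] [ 0.  0. -0.] grasp [0.6229 0.2525 0.2011] yaw 1.189 t 7.35 q [ 0.22  0.63  1.34 -0.    1.16 -0.97] w 0.06507382397215641 [-0.  -0.1  0.3]
```

Call:
move_arm --commands '[[[0.03,0.04,1.5,0,0,0],[0.03,0.04,3.0,0,0,0],[0.03,0.04,4.0,0,0,0],[0.03,0.04,4.15,0,0,0],[0.03,0.04,4.15,0,0,0],[0.03,0.04,4.15,0,0,0]]]'

```text
time: 8.1
position: [0.6228, 0.2557, 0.2006]
tool_rot: [0.189, 0.982, 0.001, 0.002]
ft_force: [-0.0, -0.1, 0.6]
grip_width: 0.0651
grip_force: 0.0
```

Call:
move_arm --commands '[[[0,0,0,0,0,0],[0,0,0,0,0,0],[0,0,0,0,0,0],[0,0,0,0,0,0],[0,0,0,0,0,0],[0,0,0,0,0,0],[0,0,0,0,0,0]]]' --claw 1 --squeeze 25

```text
time: 8.98
position: [0.6219, 0.2558, 0.1987]
tool_rot: [0.189, 0.982, -0.0, -0.0]
ft_force: [-0.6, -0.1, 0.8]
grip_width: 0.0268
grip_force: 25.0
```

Call:
move_arm --commands '[[[0,0,-0.7,0,0,0],[0,0,-2.0,0,0,0],[0,0,-3.5,0,0,0],[0,0,-4.6,0,0,0],[0,0,-4.6,0,0,0],[0,0,-4.6,0,0,0]]]'

```text
time: 9.72
position: [0.6212, 0.2557, 0.3813]
tool_rot: [0.189, 0.982, -0.001, -0.001]
ft_force: [-0.7, 0.1, -2.0]
grip_width: 0.0274
grip_force: 25.0
```

```bash
sed -i 's/(360,100,470,280)/(200,110,340,270)/;s/(480,0,560,160)/(420,10,560,150)/' m.py; python3 m.py; python3 - <<'E'
from m import *
w=snap('wrist','w4');cv2.imwrite('pics/w4s.png',cv2.resize(w['pixels'],(400,300)))
delta([.637,-.021,.215])
E
```

```text
w bowl [ 207  128  133  139 2216] fit [ 0.6352 -0.0219] r 0.0613 enc 636.3385620117188 -21.961687088012695 64.60362243652344
w lid [ 435   23  109  119 9302] fit [0.6225 0.2526] r 0.0673 enc 622.6367797851562 252.48190307617188 68.57908630371094
s0 bowl [180 206  55  50 439] fit [ 0.6384 -0.0202] r 0.0655 enc 638.6965942382812 -19.65296173095703 67.96039581298828
s0 lid [ 277  278   55   55 2246] fit [0.6235 0.2546] r 0.0664 enc 623.4866333007812 254.69180297851562 67.56594848632812
t0 bowl [278 137  46  45 265] fit [ 0.6342 -0.0231] r 0.0628 enc 633.8128662109375 -23.09745216369629 64.64236450195312
t0 lid [ 185  152   45   44 1328] fit [0.621  0.2519] r 0.0656 enc 620.4816284179688 251.7958526611328 68.33064270019531
row [-2.933 -6.276  0.04 ] [-0.003 -0.004 -0.   ] grasp [0.6211 0.2556 0.2164] yaw 1.191 t 9.775 q [ 0.22  0.62  1.33  0.    1.2  -0.97] w 0.027254505869688802 [-0.1  1.1 -2.2]
```

View pics/w4s.png

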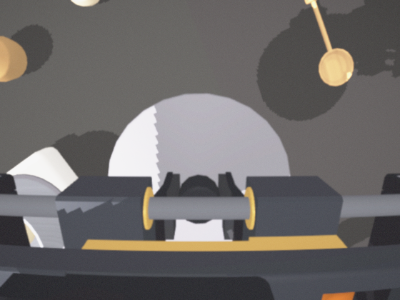

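Lid is gripped and level in the wrist view (knob between the pads at about (200,198)). The bowl centre from three views is about (0.636,-0.022).

Call:
move_arm --commands '[[[-2.91,-6.3,0,0,0,0],[-2.91,-6.3,0,0,0,0],[-2.91,-6.3,0,0,0,0],[-2.91,-6.3,0,0,0,0],[-2.91,-6.3,0,0,0,0],[-2.91,-6.3,0,0,0,0],[-2.91,-6.3,0,0,0,0],[-2.91,-6.3,0,0,0,0]]]'

```text
time: 10.78
position: [0.6364, -0.0199, 0.3819]
tool_rot: [0.188, 0.982, 0.0, -0.001]
ft_force: [0.1, -0.1, -1.9]
grip_width: 0.0275
grip_force: 25.0
```

Call:
move_arm --commands '[[[0,0,0.6,0,0,0],[0,0,1.2,0,0,0],[0,0,1.2,0,0,0],[0,0,1.2,0,0,0]]]'

```text
time: 11.28
position: [0.637, -0.0206, 0.3355]
tool_rot: [0.188, 0.982, 0.0, 0.001]
ft_force: [-0.0, -0.1, -1.8]
grip_width: 0.0272
grip_force: 25.0
```

```bash
python3 - <<'E'
from m import *
delta([.636,-.0217,.152])
E
```

```text
row [ 0.014 -0.034  0.487] [ 0.     0.001 -0.   ] grasp [ 0.637  -0.0206  0.1715] yaw 1.192 t 11.275 q [-0.21  0.62  1.46  0.    1.05 -1.4 ] w 0.027215888035789997 [-0.  -0.1 -1.8]
```

Call:
move_arm --commands '[[[0.01,-0.03,0.15,0,0,0],[0.01,-0.03,0.25,0,0,0],[0.01,-0.03,0.35,0,0,0],[0.01,-0.03,0.42,0,0,0],[0.01,-0.03,0.49,0,0,0],[0.01,-0.03,0.49,0,0,0]]]'

```text
time: 12.02
position: [0.6358, -0.0223, 0.3157]
tool_rot: [0.189, 0.982, -0.0, 0.0]
ft_force: [-1.1, -1.0, 2.6]
grip_width: 0.0277
grip_force: 25.0
```

```bash
python3 - <<'E'
from m import *
delta([.636,-.0217,.152])
E
```

```text
row [ 0.001  0.017 -0.008] [-0.  0.  0.] grasp [ 0.6358 -0.0223  0.1517] yaw 1.191 t 12.025 q [-0.21  0.65  1.48 -0.    1.01 -1.4 ] w 0.027699647174239297 [-1.1 -1.   2.6]
```

Contact at exactly the expected height. Releasing and checking.

Call:
move_arm --commands '[[[0,0,0,0,0,0],[0,0,0,0,0,0],[0,0,0,0,0,0],[0,0,0,0,0,0]]]' --claw -0.4

```text
time: 12.52
position: [0.6359, -0.0223, 0.3151]
tool_rot: [0.189, 0.982, 0.0, 0.0]
ft_force: [0.1, -0.4, 0.4]
grip_width: 0.0574
grip_force: 0.0
```

Call:
move_arm --commands '[[[0,0,-0.7,0,0,0],[0,0,-2.0,0,0,0],[0,0,-3.5,0,0,0],[0,0,-3.5,0,0,0],[0,0,-3.5,0,0,0]]]'

```text
time: 13.15
position: [0.6354, -0.0222, 0.455]
tool_rot: [0.189, 0.982, 0.0, -0.0]
ft_force: [-0.4, -0.1, -0.1]
grip_width: 0.0609
grip_force: 0.0
```

```bash
python3 - <<'E'
from m import *
w=snap('wrist','w5');P=cloud(w);Z=P[...,2]
ell(w,.122,.140,.131,(120,60,440,300),'lid');ell(w,.15,.17,.159,(200,100,360,270),'knob')
d=np.hypot(P[...,0]-.636,P[...,1]+.022);m=(d>.02)&(d<.06)&(Z>.11)&(Z<.15);q=P[m]
A=np.c_[q[:,:2]-[.636,-.022],np.ones(len(q))];print('plane',np.linalg.lstsq(A,q[:,2],rcond=None)[0],m.sum())
cv2.imwrite('pics/w5s.png',w['pixels'])
delta([.435,-.342,.2],-.393)
E
```

```text
lid [  205   124   147   142 15403] fit [ 0.6366 -0.023 ] r 0.0667 enc 636.7720947265625 -23.02952766418457 67.57525634765625
knob [262 190  33  33 840] fit [ 0.6362 -0.0227] r 0.0136 enc 636.2474365234375 -22.69719886779785 14.130474090576172
plane [-3.58465088e-04  2.18394306e-05  1.30757466e-01] 11493
row [ 1.68  -9.28   2.255] [ 0.002 -0.002 -1.558] grasp [ 0.6353 -0.0222  0.2898] yaw 1.191 t 13.2 q [-0.21  0.49  1.35  0.    1.3  -1.4 ] w 0.06103440813008824 [-0.4 -0.  -1.1]
```

View pics/w5s.png

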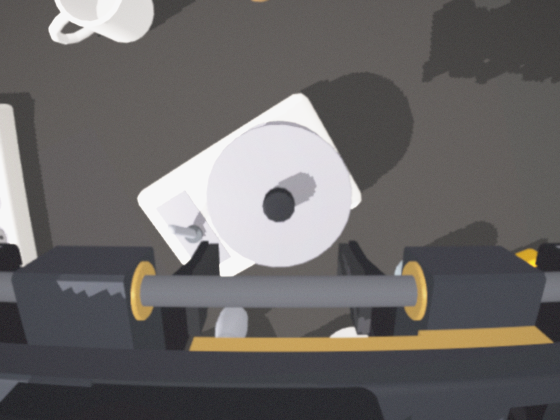

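The lid is flat: plane z=0.131, slope under 0.0004, centred within 1.5 mm. Its disc is at (280,195) in the wrist view, with the toggle at (190,232). Now the rocker. The present yaw already puts the closed fingers along the paddle's pivot line.

Call:
move_arm --commands '[[[1.68,-9.28,1.0,0,0,0],[1.68,-9.28,1.0,0,0,0],[1.68,-9.28,1.0,0,0,0],[1.68,-9.28,1.0,0,0,0],[1.68,-9.28,1.0,0,0,0],[1.68,-9.28,1.0,0,0,0],[1.68,-9.28,1.5,0,0,0],[1.68,-9.28,2.2,0,0,0],[1.68,-9.28,2.2,0,0,0],[1.68,-9.28,2.2,0,0,0]]]' --claw 1 --squeeze 20

```text
time: 14.45
position: [0.4359, -0.342, 0.3669]
tool_rot: [0.189, 0.982, 0.0, -0.0]
ft_force: [0.3, 0.9, 0.1]
grip_width: 0.0002
grip_force: 0.0
```

```bash
python3 - <<'E'
from m import *
w=snap('wrist','w6');P=cloud(w);Z=P[...,2]
v=w['pixels'].max(2)
m=(Z>.035)&(Z<.07)&(np.hypot(P[...,0]-.4535,P[...,1]+.3495)<.06)
k=(m&(v<90)).astype(np.uint8)
n,l,s,ce=cv2.connectedComponentsWithStats(k)
for i in range(1,n):
    if s[i,4]>50:
        q=P[l==i];print(s[i],ce[i],cv2.minAreaRect((q[:,:2]*1000).astype(np.float32)),q[:,2].min(),q[:,2].max());
        j=q[:,2]>.052; print('raised',q[j].mean(0),j.sum())
cv2.imwrite('pics/w6s.png',w['pixels'])
delta([.435,-.342,.075])
E
```

```text
[ 260  190   35   54 1784] [276.64125561 215.61154709] ((451.55926513671875, -349.9242858886719), (30.961044311523438, 51.69710922241211), 67.47452545166016) 0.04549499021516479 0.05799050725348481
raised [ 0.43967725 -0.34500818  0.05451405] 940
row [ 0.029 -0.007  3.212] [-0.  0.  0.] grasp [ 0.4362 -0.3421  0.2035] yaw 1.192 t 14.5 q [-0.87  0.48  1.65 -0.    1.01 -2.06] w 0.0004474672433026444 [-0.3 -0.3 -0.2]
```

View pics/w6s.png

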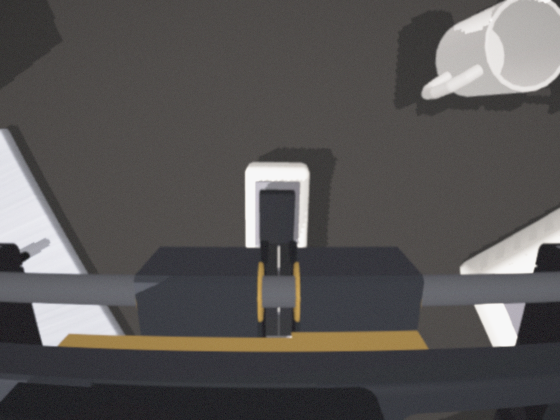

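The paddle is at about (277,215) in the wrist view, directly ahead of the fingers; paddle centre about (0.452,-0.350), so the raised point is about (0.434,-0.342). Pressing.

Call:
move_arm --commands '[[[0.1,0,1.2,0,0,0],[0.1,0,2.4,0,0,0],[0.1,0,2.9,0,0,0],[0.1,0,3.1,0,0,0],[0.1,0,3.2,0,0,0],[0.1,0,3.3,0,0,0],[0.1,0,3.38,0,0,0],[0.1,0,3.38,0,0,0]]]'

```text
time: 15.5
position: [0.4323, -0.3409, 0.2324]
tool_rot: [0.189, 0.982, -0.0, 0.001]
ft_force: [-0.8, -0.3, 0.5]
grip_width: 0.0005
grip_force: 0.3
```

```bash
python3 - <<'E'
from m import *
delta([.434,-.342,.065])
E
```

```text
row [-0.05  -0.01   0.084] [-0.001  0.001  0.   ] grasp [ 0.4323 -0.3409  0.0684] yaw 1.191 t 15.5 q [-0.87  0.69  1.75  0.    0.7  -2.06] w 0.0004669299685170994 [-0.8 -0.3  0.5]
```

Call:
move_arm --commands '[[[0,0,0.05,0,0,0],[0,0,0.1,0,0,0],[0,0,0.1,0,0,0]]]'

```text
time: 15.88
position: [0.4323, -0.3408, 0.2315]
tool_rot: [0.189, 0.982, -0.001, 0.001]
ft_force: [-4.5, 3.4, 23.8]
grip_width: 0.001
grip_force: 12.5
```

Call:
move_arm --commands '[[[0,0,-1.2,0,0,0],[0,0,-2.5,0,0,0],[0,0,-3.4,0,0,0],[0,0,-3.4,0,0,0],[0,0,-3.4,0,0,0]]]'

```text
time: 16.5
position: [0.4319, -0.3404, 0.3635]
tool_rot: [0.189, 0.982, 0.0, -0.0]
ft_force: [-0.4, -0.9, -0.5]
grip_width: 0.0004
grip_force: 0.0
```

```bash
python3 - <<'E'
from m import *
ax=np.array([.9225,-.386])
for t in('w6','w7'):
    w=snap('wrist','w7') if t=='w7' else load(t);P=cloud(w);Z=P[...,2];v=w['pixels'].max(2)
    q=P[(Z>.036)&(Z<.08)&(v<90)&(np.hypot(P[...,0]-.452,P[...,1]+.35)<.027)]
    s=(q[:,:2]-[.452,-.35])@ax
    for a in range(-25,26,10): 
        k=abs(s-a/1000)<.005; print(t,a,k.sum(),np.median(q[k,2]) if k.any() else '')
delta([.5966,-.1492,.2])
E
```

```text
w6 -25 244 0.055851389353874015
w6 -15 360 0.05502112069386095
w6 -5 346 0.05305812026341522
w6 5 322 0.050880524556119244
w6 15 313 0.04898090443280906
w6 25 127 0.04750020804736177
w7 -25 214 0.04733448273961588
w7 -15 391 0.048873106340278194
w7 -5 383 0.05102102686636545
w7 5 387 0.052961140727898204
w7 15 215 0.05463757841749173
w7 25 0 
row [-2.056  5.965 -0.026] [ 0.001 -0.002  0.   ] grasp [ 0.4318 -0.3403  0.1989] yaw 1.191 t 16.55 q [-0.87  0.48  1.67  0.    1.   -2.06] w 0.000389146437749972 [0.  0.1 0.1]
```

The slope reversed (from -0.2 to +0.2 rad), so the rocker is on. Now to the toggle, turning the tool so its y lies along the push.

```bash
python3 - <<'E'
from m import *
p=np.array([.6555,-.1404])-.06*np.array([.9867,.1623])
delta([*p,.18],.163)
E
```

```text
row [-2.059  5.94   0.474] [-0.    -0.002  1.028] grasp [ 0.4318 -0.3403  0.1989] yaw 1.191 t 16.55 q [-0.87  0.48  1.67  0.    1.   -2.06] w 0.000389146437749972 [0.  0.1 0.1]
```

Call:
move_arm --commands '[[[-2.06,5.94,0,0,0,1.03],[-2.06,5.94,0,0,0,1.03],[-2.06,5.94,0,0,0,1.03],[-2.06,5.94,0,0,0,1.03],[-2.06,5.94,0,0,0,1.03],[-2.06,5.94,0,0,0,1.03],[-2.06,5.94,0.4,0,0,1.03],[-2.06,5.94,0.4,0,0,1.03],[-2.06,5.94,0.4,0,0,1.03]]]'

```text
time: 17.68
position: [0.5963, -0.151, 0.347]
tool_rot: [0.648, 0.762, -0.0, -0.001]
ft_force: [-0.6, -0.2, -0.3]
grip_width: 0.0007
grip_force: 0.0
```

```bash
python3 - <<'E'
from m import *
p=np.array([.6555,-.1404]);x=np.array([.9867,.1623])
w=snap('wrist','w8');P=cloud(w);d=P[...,:2]-p;k=(P[...,2]>.07)&(P[...,2]<.11)&(np.hypot(d[...,0],d[...,1])<.04)
q=P[k];print(k.sum(),q.mean(0) if k.any() else '')
if k.any(): e=q[:,:2]-p;print('chopper frame x',(e@x).mean(),'y',(e@[-x[1],x[0]]).mean())
delta([*(p-.06*x),.102],.163);delta([*(p-.009*x),.102],.163)
E
```

```text
374 [ 0.6384342  -0.14157654  0.08965679]
chopper frame x -0.01702977373145766 y 0.0016088856456201517
row [ 0.023 -0.     2.038] [-0.001 -0.    -0.002] grasp [ 0.5965 -0.1511  0.1835] yaw 0.161 t 17.725 q [-0.43  0.58  1.51 -0.    1.05 -0.59] w 0.00010340656502907713 [-0.8  1.8  0.2]
row [0.025 1.275 2.038] [-0.001 -0.    -0.002] grasp [ 0.5965 -0.1511  0.1835] yaw 0.161 t 17.725 q [-0.43  0.58  1.51 -0.    1.05 -0.59] w 0.00010340656502907713 [-0.8  1.8  0.2]
```

Lever measured where expected (within 2 mm). Descend, then push.

Call:
move_arm --commands '[[[0.06,0,1.0,0,0,0],[0.06,0,1.8,0,0,0],[0.06,0,2.04,0,0,0],[0.06,0,2.04,0,0,0]]]'

```text
time: 18.23
position: [0.5964, -0.1485, 0.2664]
tool_rot: [0.648, 0.762, -0.0, -0.0]
ft_force: [0.3, -0.2, -0.1]
grip_width: 0.0006
grip_force: 0.0
```

Call:
move_arm --commands '[[[0,0.3,0,0,0,0],[0,0.5,0,0,0,0],[0,0.7,0,0,0,0],[0,0.85,0,0,0,0],[0,1.0,0,0,0,0],[0,1.12,0,0,0,0],[0,1.25,0,0,0,0],[0,1.25,0,0,0,0]]]'

```text
time: 19.23
position: [0.6464, -0.1401, 0.2663]
tool_rot: [0.648, 0.762, 0.0, 0.001]
ft_force: [-1.2, -0.1, -0.1]
grip_width: 0.0005
grip_force: 0.0
```

```bash
cat > tg.py <<'E'
from m import *
p=np.array([.6555,-.1404]);x=np.array([.9867,.1623])
for n in('scene','wrist'):
    w=snap(n,'tg'+n);P=cloud(w);d=P[...,:2]-p;k=(P[...,2]>.07)&(P[...,2]<.11)&(np.hypot(d[...,0],d[...,1])<.04)
    q=P[k];print(n,k.sum(),'x',((q[:,:2]-p)@x).mean() if k.any() else '')
delta([*(p-.009*x),.102],.163)
E
python3 tg.py
```

```text
scene 78 x 0.004985020562721188
wrist 850 x -0.009396431831660841
row [-0.047  0.014  0.006] [ 0.     0.    -0.002] grasp [ 0.6458 -0.1401  0.1022] yaw 0.161 t 19.325 q [-0.38  0.74  1.44  0.    0.96 -0.54] w 0.0004210449650111085 [0.1 0.1 0.7]
```

Call:
move_arm --commands '[[[0,-0.5,0,0,0,0],[0,-1.0,0,0,0,0],[0,-1.2,-1.0,0,0,0],[0,-1.2,-2.4,0,0,0],[0,-1.2,-3.0,0,0,0],[0,-1.2,-3.0,0,0,0]]]'

```text
time: 20.08
position: [0.5986, -0.1481, 0.3888]
tool_rot: [0.648, 0.762, 0.001, 0.003]
ft_force: [0.4, 0.1, -0.5]
grip_width: 0.0006
grip_force: 0.0
```

```bash
python3 tg.py; python3 - <<'E'
from m import *
w=load('tgwrist');P=cloud(w);Z=P[...,2]
d=np.hypot(P[...,0]-.636,P[...,1]+.022);m=(d>.02)&(d<.064)&(Z>.11)&(Z<.15);q=P[m]
A=np.c_[q[:,:2]-[.636,-.022],np.ones(len(q))];print('plane',np.linalg.lstsq(A,q[:,2],rcond=None)[0],m.sum())
a=load('tgscene')['pixels'];cv2.imwrite('pics/fin.png',np.hstack([cv2.resize(a,(400,300)),cv2.resize(w['pixels'],(400,300))]))
E
```

```text
scene 37 x 0.019855964182750572
wrist 416 x 0.016195019141137156
row [-0.054  1.234  2.985] [-0.001 -0.001 -0.002] grasp [ 0.5977 -0.1477  0.2215] yaw 0.161 t 20.175 q [-0.42  0.54  1.48 -0.    1.13 -0.58] w 0.0008770869330376187 [-0.2  0.6 -0.5]
plane [5.48641056e-04 5.16664707e-05 1.30670353e-01] 19890
```

View pics/fin.png

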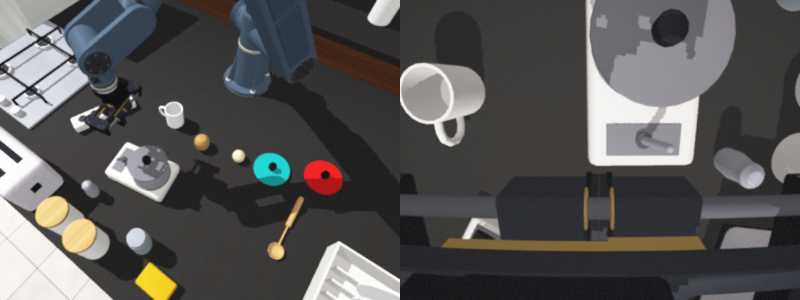

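The toggle lever is now on the +x side (wrist (660,143), mean x about +17 mm) and the lid is level. The potato and mug are where they started, and the arm is clear of everything.

```bash
python3 -c "
from rig import *
print(hand_in())"
```

```text
the job is handed in; nothing more can be done
None
```

I handed the job in at about 20 s: the onion is in the bowl, the lid sits level on the rim, the rocker is on, the toggle is at run, and the potato and mug were not touched; the interface gave no verdict.

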